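Load the cruet stand and pick it up level for the table

ROBOT

A 6-joint arm with a two-finger parallel gripper is mounted at the origin on a cart in front of the work surface, level with it; the furniture and walls round the work are solid. World frame = base frame: x ahead of the robot, y to its left, z up, the work surface at z = 0. Lengths are in mm, angles in rad, forces in N, time in s.
With the tool pointing down it reaches from about 350 to 975 mm from the base axis. Payload 7.1 kg.
Tool frame: the origin (TCP) lies between the finger pads; the fingertips stand 19 mm ahead of it and the grasp point (between the pads) is the TCP (ctrl.tcp_to_tips is the distance from the TCP to the fingertips, in mm); z points along the fingers, y is the line along which they close (so a half turn about z gives the same grasp; the last joint's range is limited). The gripper opens to 88 mm and grips with 3 to 60 N. Pads are 20 mm wide; open, the fingers measure 115 mm over their backs; the gripper's body (75 mm by 178 mm) begins 61 mm behind the grasp point.
Start: joints at [-1.122, 0.423, 1.63, -0, 1.089, -0.019], TCP at [281.841, -557.827, 241.675] pointing down, gripper open.
Joint ranges: [-3, 3], [-0.9, 2.11], [0.09, 2.58], [-1.31, 4.45], [0.11, 2.69], [-2.54, 2.54]. Speed limits (rad/s): [2.39, 2.39, 3.01, 3.14, 3.14, 3.14].

INTERFACE

Orientations are given as a rotation vector (axis times angle).
In Python, from workcell import status, optics, ctrl gives the robot as it stands. The module is installed in compiled form; this text tells all that it offers.
- The arm moves only by the shell command python3 -m inch 'ROWS'. ROWS is JSON, a list that holds one entry, the list of rows, each a list of 7 numbers: the shift along the tool's x, y, z in mm, then the turn, a rotation vector about the tool's x, y, z in rad, then the opening in per cent of the stroke, from 0 (shut) to 100 (fully open). A call has 1 to 20 rows; each row is the pose to reach, as a shift and turn from the pose commanded when the call began, along the tool's axes at that moment; what a row does not reach only later rows make up. A row lasts 1/10 s, in which the tool goes at most 50 mm and 8.59 degrees, less where a joint would pass 70% of its speed; a pose out of reach is approached as far as the arm can. A call with a gripper value outside its range is refused whole. The fingers move at their own pace and stop on an object; the grip force is fixed at half the most. Time passes only in rows, so rows that repeat a pose let the fingers close. It gives the time, the measured TCP pose, the force, the opening and the grip force at its end, in the units of the state.
- status.get_obs(): the state, without advancing time (a new reading comes with each control period).
- optics.get_image(name): name is "side" or "top"; returns a dict with "frame" (400x640x3 uint8, red, green, blue), "fx", "fy", "cx", "cy" (pixels), "rvec" (rotation vector, rad) and "tvec" (3), from world to camera coordinates, as OpenCV has them. Camera axes: x right, y down, z forward; pixel columns grow to the right and rows downward; lengths in mm; the calibration is good to about 2 mm. A picture is of the moment at which its call begins. There is no depth.
- ctrl.close_job(): hands the job in; it is judged then, once.
The state is a dict: "t": time; "qpos": joint angles; "qvel": joint speeds; "joint_torque": joint torques, N m; "ee_pos": TCP position; "orientation": TCP orientation; "ft_force": force on the tool from outside, world axes, zero at the start; "moment": the same for the moment, N m; "width": finger opening in mm; "grasp_force": force on a finger pad.
Only numpy, scipy, OpenCV 4.12 (cv2) and the standard library are available. Lean on these libraries where they do the work, as an engineer would, in place of code of your own. Each camera call takes 0.05 s, during which the arm holds its last target. There are 200 camera calls.

TASK

Get the salt and pepper ready for the table: take the loose glass salt shaker with a light grip (under 40 N), set it gently down into the empty ring of the cruet stand beside the pepper shaker without dropping it, and let it go. Then lift the loaded stand by its wooden grip about 15 cm off the worktop and finish while still holding it there, steady and level, with both shakers standing in their rings; do not shove or tip the other things on the worktop.

Things in the scene. Friction and masses are not known exactly. Their poses are not given: they have to be found in the camera images.
- cruet_stand: Steel cruet stand, 160 x 63 mm, 167 mm tall, 0.36 kg, loose at any yaw. Origin: centre of its underside; z up, y runs through both seats. Round flat seats, 8 mm up, 48 mm to either side along y: empty at -y, pepper at +y. Wire guard ring round each: 53 mm inside, 61 outside, top 47 mm up. A central stem carries the wooden grip. Both shakers in place, it balances about the stem.
- empty_seat (a point): Centre of the top of the empty seat, 8 mm above the stand's underside, on the stand's -y side; the salt shaker's underside belongs here. Axes as the stand's.
- filled_seat (a point): Centre of the top of the seat that holds the pepper shaker, on the stand's +y side.
- grip (a point): Middle of the flat upright wooden grip on the stand's stem, 145 mm above the stand's underside. The grip is 14 mm thick along the stand's x, 26 mm wide along its y, and reaches from 119 to 167 mm above the underside. The fingers should close along the stand's x, on its flat faces.
- salt_shaker: Glass salt shaker, white inside, domed ribbed metal cap, standing on the worktop away from the stand. Octagonal glass body 46 mm across, 122 mm tall in all, 0.13 kg. Origin: centre of its underside; z up. The cap, 40 mm across, 92 to 121 mm above the origin, is the place to grasp. Squeezing it with over 40 N on a finger, or pressing it on the stand with over 40 N, is rough.
- pepper_shaker: Shaker of the same glass, cap and size, with a paler, greyer filling, already standing in the stand's other ring. Origin: centre of its underside.
- red_canister: Round lidded canister, 102 mm across, 158 mm tall, behind the salt shaker; bystander. Origin: centre of its underside.
- pepper_mill: Wooden pepper mill, 58 mm across, 190 mm tall, behind the stand; bystander. Origin: centre of its underside.
- spice_paprika: Spice jar with dark screw cap, 41 mm across, 105 mm tall, behind the stand; bystander, not the salt shaker. Origin: centre of its underside.
- spice_cumin: Spice jar with dark screw cap, 41 mm across, 105 mm tall, farther back; bystander. Origin: centre of its underside.
- moka_pot: Aluminium moka pot with a black handle, 98 x 155 mm, 174 mm tall, to the left of the stand; bystander. Origin: centre of its underside.
- mug: White china mug, 87 mm across, 96 mm tall, far left of the stand; bystander. Origin: centre of its underside.
Things that resemble listed ones, but are neither listed nor needed, are in the scene too. Leave any blue or pink look-alike of the salt_shaker alone.

How it is judged (in metres and radians):
On the way, in this order (a step that is already met when the one before it is completed fails the run):
1. the salt shaker is set down in the empty ring, still held by the fingers (horizontal distance between salt_shaker and empty_seat below 0.008 m and z of salt_shaker in the frame of empty_seat below 0.008 m and contact force between the fingers and salt_shaker above 0.5 N), for 0.1 s.
2. the salt shaker is let go, standing in its ring, with the stand still on the worktop (horizontal distance between salt_shaker and empty_seat below 0.006 m and z of salt_shaker in the frame of empty_seat below 0.003 m and angle between salt_shaker's own z axis and vertical below 0.08 rad and contact force between the fingers and salt_shaker below 0.1 N and height (world z) of cruet_stand below 0.005 m), for 0.2 s.
At the end, for the whole second after the job is handed in: The stand hangs by its grip in the fingers alone, underside 10 to 21 cm up, still (under 3 cm/s, 0.15 rad/s), upright within 0.08 rad; both shakers stand on their seats (within 8 mm of the centre, 4 mm of the floor), touched by no finger; no bystander touches the stand (height (world z) of cruet_stand between 0.1 and 0.21 m and angle between cruet_stand's own z axis and vertical below 0.08 rad and linear speed of cruet_stand below 0.03 m/s and angular speed of cruet_stand below 0.15 rad/s and contact force between the fingers and cruet_stand above 2 N and contact force between the fingers and salt_shaker below 0.5 N and contact force between the fingers and pepper_shaker below 0.5 N and horizontal distance between salt_shaker and empty_seat below 0.008 m and z of salt_shaker in the frame of empty_seat below 0.004 m and horizontal distance between pepper_shaker and filled_seat below 0.008 m and z of pepper_shaker in the frame of filled_seat below 0.004 m and contact force between cruet_stand and red_canister below 0.1 N and contact force between cruet_stand and moka_pot below 0.1 N and contact force between cruet_stand and pepper_mill below 0.1 N and contact force between cruet_stand and spice_paprika below 0.1 N); the arm keeps its last pose, push and grip.
It fails at once if the glass shaker is squeezed or struck by the fingers with more than 40 N (contact force between the fingers and salt_shaker above 80 N).
It fails at once if the salt shaker is knocked against the stand with more than 40 N (contact force between salt_shaker and cruet_stand above 40 N).
It fails at once if the stand or a shaker is tipped by more than about 20 degrees (angle between any of cruet_stand, salt_shaker, pepper_shaker's own z axis and vertical above 0.35 rad).
It fails at once if a bystander is shoved by more than 2 cm (distance of any of red_canister, pepper_mill, spice_paprika, spice_cumin, moka_pot, mug from where it was at the start of the episode above 0.02 m).
It also fails if it takes over 51 s, if anything falls off the work surface, if the arm or the gripper's body presses on something with over 40 N, if the wrist force passes 120 N, or if a joint passes its speed limit or range.

## Working session

There is one attempt and no reset: what is moved stays moved. The work goes in short steps, Python scripts to look and compute and a shell command to move; the robot and the scene stay as the last step left them, time stands still between calls to the robot, and variables do not carry over. Pictures are saved under pics/ and viewed, at most 10 in all, crops included, and the job is handed in when it is done.

```bash
mkdir -p pics
cat > h.py <<'E'
import numpy as np, cv2, json, pickle
from workcell import status, optics, ctrl
def snap(n,f):
    im=optics.get_image(n); pickle.dump(im,open(f'pics/{f}.pkl','wb'))
    cv2.imwrite(f'pics/{f}.png',im['frame'][:,:,::-1]); return im
def load(f): return pickle.load(open(f'pics/{f}.pkl','rb'))
def crop(f,x0,y0,x1,y1,s,o):
    c=load(f)['frame'][y0:y1,x0:x1,::-1]; cv2.imwrite(f'pics/{o}.png',cv2.resize(c,None,fx=s,fy=s,interpolation=cv2.INTER_CUBIC))
def P(im):
    K=np.array([[im['fx'],0,im['cx']],[0,im['fy'],im['cy']],[0,0,1]],float)
    R=cv2.Rodrigues(np.array(im['rvec'],float))[0]; return K,R,np.array(im['tvec'],float).reshape(3)
def ray(im,u,v):
    K,R,t=P(im); d=R.T@np.linalg.inv(K)@[u,v,1]; return -R.T@t,d
def onz(im,u,v,z):
    o,d=ray(im,u,v); return o+d*(z-o[2])/d[2]
def proj(im,p):
    K,R,t=P(im); q=K@(R@np.array(p,float)+t); return q[:2]/q[2]
def tri(l):
    A=0;b=0;L=[]
    for im,u,v in l:
        o,d=ray(im,u,v); d=d/np.linalg.norm(d); M=np.eye(3)-np.outer(d,d); A=A+M;b=b+M@o;L.append((M,o))
    x=np.linalg.solve(A,b); return x,[np.linalg.norm(M@(x-o)) for M,o in L]
E
python3 - <<'E'
from h import *
a=snap('side','s0');b=snap('top','t0')
for i in(a,b): K,R,t=P(i);print(K[0,0],-R.T@t,R[2])
print(status.get_obs())
cv2.imwrite('pics/b0.png',np.vstack([cv2.imread('pics/s0.png'),cv2.imread('pics/t0.png')])[:, :])
E
```

```text
438.3188923443884 [ 457.90412526 -774.68800261  694.15045836] [ 0.06860741  0.82918369 -0.55474988]
391.38433319907534 [ 460.46992675  108.73128694 1240.089301  ] [ 0.05801966 -0.02043693 -0.99810623]
{'t': 0.1, 'qpos': array([-1.12200008e+00,  4.23773239e-01,  1.63058403e+00, -1.09238846e-05,
        1.08857714e+00, -1.90302867e-02]), 'qvel': array([ 0.00173065, -0.0022575 , -0.00127992,  0.00037884, -0.00084066,
       -0.00014417]), 'joint_torque': array([-7.17415551e-04, -5.45612025e+01, -2.74323785e+01,  6.45295554e-02,
        1.87627907e-02, -2.22147463e-05]), 'ee_pos': array([ 281.64736647, -557.43044979,  240.98550546]), 'orientation': array([-3.05476198e+00, -7.27881522e-01,  4.64069176e-04]), 'ft_force': array([0.23108405, 0.08119798, 0.53295289]), 'moment': array([ 0.01258912, -0.03470985,  0.09399128]), 'grasp_force': 0.0, 'width': 87.82696672037068}
```

View pics/s0.png

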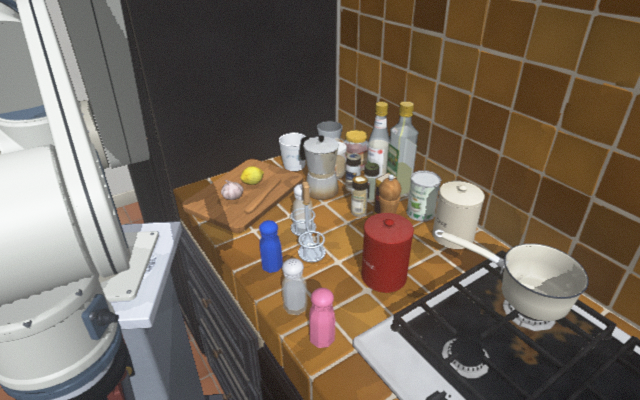

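View pics/t0.png

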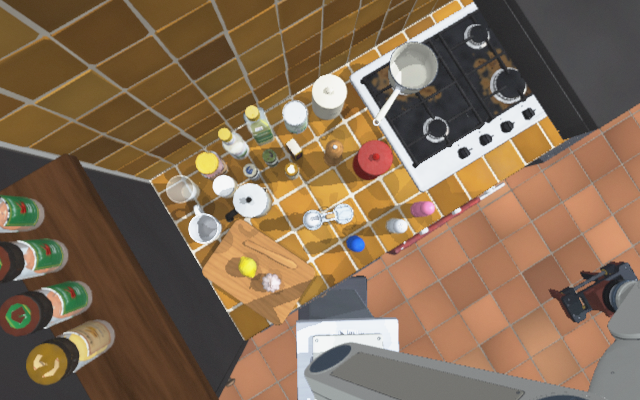

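Candidates: white shaker, side (293,287) / top (397,226), against the blue one (270,246) / (355,243), the pink one (321,318) / (423,208), and the pepper in the stand (299,205) / (315,218). I choose the white one and will check it in a crop.

Run:
```python
from h import *
crop('s0',240,170,360,350,3.3,'a')
crop('t0',290,190,440,260,5.2,'b')
```

```text
(no output)
```

View pics/a.png

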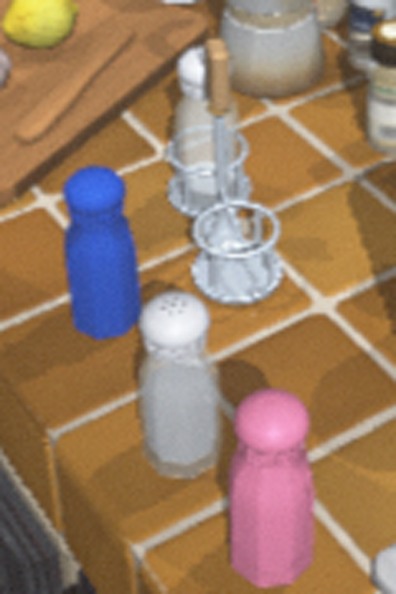

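View pics/b.png

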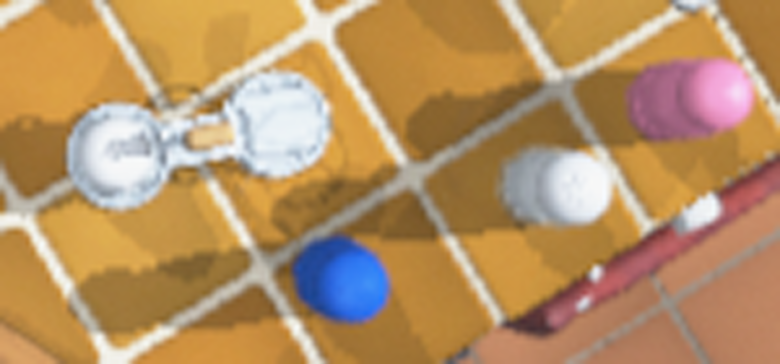

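Run:
```python
from h import *
s=load('s0');t=load('t0')
S=lambda x,y:(s,240+x/3.3-.35,170+y/3.3-.35)
T=lambda x,y:(t,290+x/5.2-.4,190+y/5.2-.4)
for n,a,b in [('saltcap',(175,320),(573,187)),('salt base?',(180,462),(525,188)),('ringtop',(236,229),(278,123)),('griptop',(217,42),(209,137)),('pepcap',(195,72),(118,153)),('blue',(97,192),(348,280)),('pink',(273,420),(714,94))]:
    x,e=tri([S(*a),T(*b)]); print(n,x.round(1),np.round(e,1),'r',np.hypot(*x[:2]).round())
print('top ring centre z47',onz(*T(278,123),40),'top grip z167',onz(*T(209,137),160),'pepcap z115',onz(*T(118,153),115), 'saltcap',onz(*T(573,187),115))
# grip orientation of tool
R=cv2.Rodrigues(status.get_obs()['orientation'])[0];print(R.round(3))
```

```text
saltcap [ 442.6 -152.6  110.7] [0.5 0.5] r 468.0
salt base? [ 440.7 -151.1  -11.2] [0.7 0.7] r 466.0
ringtop [484.1   4.9  45.5] [0. 0.] r 484.0
griptop [475.6  52.3 170.2] [0.4 0.4] r 478.0
pepcap [464.5  99.9 115.2] [4. 4.] r 475.0
blue [394.1 -26.  108.2] [0.8 0.8] r 395.0
pink [ 493.1 -233.7  110.4] [0.2 0.2] r 546.0
top ring centre z47 [484.23142229   4.43307671  40.        ] top grip z167 [475.35806334  51.74181331 160.        ] pepcap z115 [468.43187236  99.87565615 115.        ] saltcap [ 443.19578596 -151.58327753  115.        ]
[[ 0.893  0.451 -0.001]
 [ 0.451 -0.893  0.001]
 [ 0.    -0.001 -1.   ]]
```

```bash
python3 -m inch '[[[6.5,-5.8,0,0,0,-0.025,100],[26,-23,0,0,0,-0.10,100],[56,-49,0,0,0,-0.215,100],[88,-78,0,0,0,-0.343,100],[121,-107,0,0,0,-0.47,100],[154,-136,0,0,0,-0.597,100],[186,-165,0,0,0,-0.723,100],[219,-194,0,0,0,-0.85,100],[252,-223,0,0,0,-0.977,100],[281,-249,0,0,0,-1.09,100],[304,-269,0,0,0,-1.18,100],[320,-283,0,0,0,-1.244,100],[327,-289.5,0,0,0,-1.269,100],[327,-289.5,0,0,0,-1.269,100]]]'
python3 - <<'E'
from h import *
o=status.get_obs();R=cv2.Rodrigues(o['orientation'])[0];print(o['t'],o['ee_pos'],R.round(3),o['qpos'])
a=snap('side','s1');b=snap('top','t1')
x0,y0=proj(a,[443,-152,120]);x1,y1=proj(b,[443,-152,120]);print(x0,y0,x1,y1)
A=cv2.resize(a['frame'][160:330,200:360,::-1],None,fx=3.2,fy=3.2);B=cv2.resize(b['frame'][120:290,320:440,::-1],None,fx=3.2,fy=3.2)
cv2.imwrite('pics/c.png',np.hstack([A[:544],B[:544,:285]]))
E
```

```text
t: 1.5
ee_pos: [443.2, -151.0, 241.6]
orientation: [-2.027, -2.4, 0.0]
ft_force: [0.3, 0.6, 0.0]
width: 87.7
grasp_force: 0.0
1.5 [ 443.16157096 -151.01230165  241.62243622] [[-0.167  0.986 -0.   ]
 [ 0.986  0.167  0.   ]
 [ 0.    -0.    -1.   ]] [-3.53820118e-01  1.91461979e-01  1.96591217e+00 -3.99773936e-05
  9.84451616e-01 -5.21800475e-01]
292.95014698171525 262.7729287388283 400.3420283431782 225.64255664304372
```

View pics/c.png

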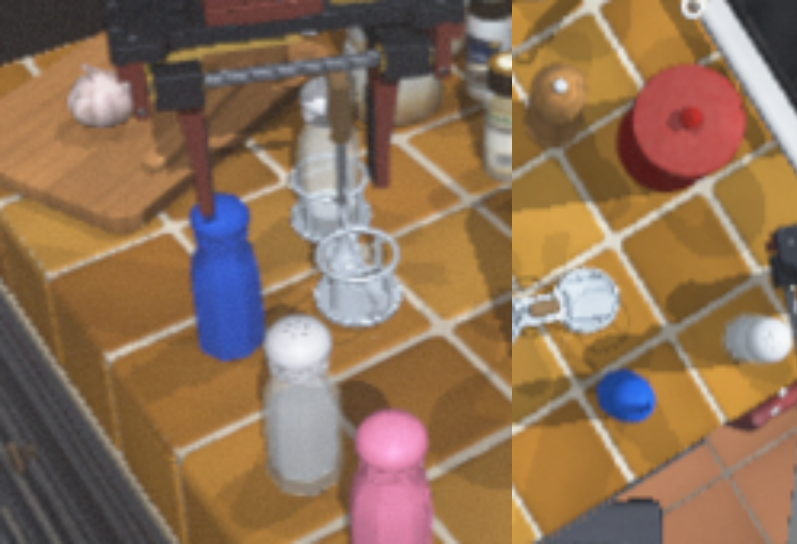

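The white one is confirmed: perforated silver cap, side (293,267). The open fingers straddle it. Next I descend and close.

```bash
python3 - <<'E'
from h import *
a=load('s1');print(proj(a,[443.2,-151,222.6]),proj(a,[443.2+43,-151+7,222.6]),proj(a,[443.2-43,-151-7,222.6]))
E
python3 -m inch '[[[0,0,8,0,0,0,100],[0,0,28,0,0,0,100],[0,0,53,0,0,0,100],[0,0,78,0,0,0,100],[0,0,100,0,0,0,100],[0,0,117,0,0,0,100],[0,0,127,0,0,0,100],[0,0,131,0,0,0,100],[0,0,131,0,0,0,80],[0,0,131,0,0,0,65],[0,0,131,0,0,0,55],[0,0,131,0,0,0,50],[0,0,131,0,0,0,45],[0,0,131,0,0,0,40],[0,0,131,0,0,0,35],[0,0,131,0,0,0,30],[0,0,131,0,0,0,30],[0,0,131,0,0,0,30]]]'
```

```text
[290.58206271 219.42528493] [314.56377842 215.91144959] [266.05431122 223.01912622]
t: 3.4
ee_pos: [443.2, -152.0, 110.8]
orientation: [2.029, 2.398, 0.0]
ft_force: [-0.7, 0.5, 3.7]
width: 39.5
grasp_force: 30.0
```

```bash
python3 -m inch '[[[0,0,-5,0,0,0,30],[0,0,-20,0,0,0,30],[0,0,-45,0,0,0,30],[0,0,-70,0,0,0,30],[5,2,-87,0,0,0,30],[18,8,-90,0,0,0,30],[38,17,-90,0,0,0,30],[60,27,-90,0,0,0,30],[82,37,-90,0,0,0,30],[104,47,-90,0,0,0,30],[124,56,-90,0,0,0,30],[138,62.5,-90,0,0,0,30],[145,65.5,-90,0,0,0,30],[147,66.5,-90,0,0,0,30],[147,66.5,-90,0,0,0,30],[147,66.5,-90,0,0,0,30]]]'
python3 - <<'E'
from h import *
a=snap('side','s2');b=snap('top','t2');o=status.get_obs();print(o['ee_pos'],o['width'])
A=cv2.resize(a['frame'][120:280,250:370,::-1],None,fx=3.7,fy=3.7,interpolation=2);B=cv2.resize(b['frame'][170:260,290:375,::-1],None,fx=4,fy=4,interpolation=2)
B=cv2.copyMakeBorder(B,0,592-360,0,0,0);cv2.imwrite('pics/d.png',np.hstack([A,B]))
E
```

```text
t: 5.0
ee_pos: [484.2, 3.4, 200.6]
orientation: [-2.03, -2.397, 0.001]
ft_force: [0.9, -0.8, -1.3]
width: 39.9
grasp_force: 30.0
[484.27611796   3.39826161 200.64116297] 39.82154729379284
```

View pics/d.png

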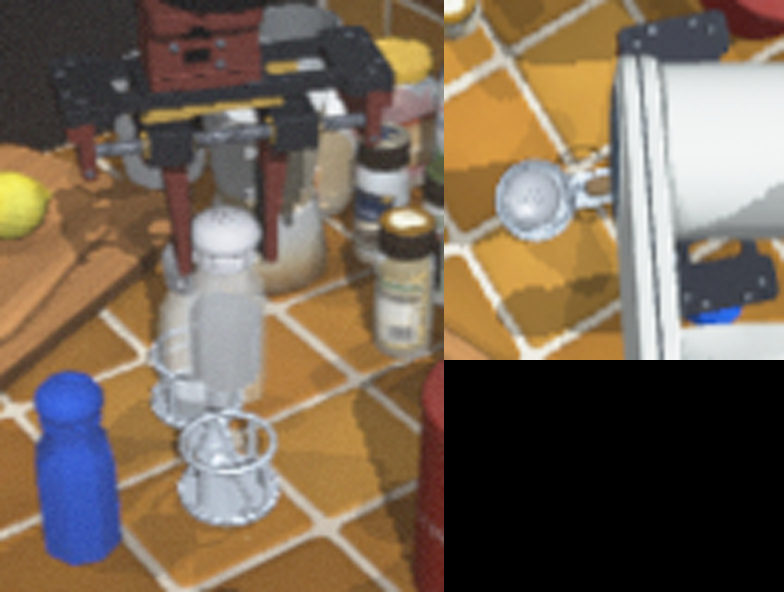

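Run:
```python
from h import *
s=load('s2');t=load('t2')
S=lambda x,y:(250+x/3.7-.36,120+y/3.7-.36)
print('expected salt cap',proj(s,[484.3,3.4,200.6]),'seen',S(226,236),'base exp',proj(s,[484.3,3.4,90]),'seen',S(225,396))
print('pepper ring z44',onz(t,312.8,219.8,44))
print('du per mm x,y', proj(s,[494.3,3.4,200])-proj(s,[484.3,3.4,200]),proj(s,[484.3,13.4,200])-proj(s,[484.3,3.4,200]))
o=S(228,442);print('ring via side z46',onz(s,*o,46))
# subtracting TCP bias: salt cap via side at z 200.6-ish
print('cap via side',onz(s,*S(226,236),200.6))
```

```text
expected salt cap [309.86964637 182.42254106] seen (310.7210810810811, 183.42378378378376) base exp [310.92311489 224.1091807 ] seen (310.4508108108108, 226.66702702702702)
pepper ring z44 [466.5276024   97.82724554  44.        ]
du per mm x,y [ 4.75257835 -0.20210953] [-0.22380799 -2.52180836]
ring via side z46 [484.22957766   4.0530111   46.        ]
cap via side [485.89100448  -0.64942434 200.6       ]
```

```bash
python3 -m inch '[[[1,0,5,0,0,0,30],[1,0,15,0,0,0,30],[1,0,25,0,0,0,30],[1,0,33,0,0,0,30],[1,0,38,0,0,0,30],[1,0,40,0,0,0,30],[1,0,42,0,0,0,30],[1,0,44,0,0,0,30],[1,0,46,0,0,0,30],[1,0,48,0,0,0,30],[1,0,48,0,0,0,30]]]'
```

```text
t: 6.2
ee_pos: [484.2, 5.0, 152.5]
orientation: [-2.03, -2.398, 0.0]
ft_force: [-0.5, 0.2, -1.2]
width: 40.0
grasp_force: 30.0
```

No contact: the base is inside the ring, about 42 mm up. I continue down slowly.

```bash
python3 -m inch '[[[0,0,3,0,0,0,30],[0,0,7,0,0,0,30],[0,0,11,0,0,0,30],[0,0,15,0,0,0,30],[0,0,19,0,0,0,30],[0,0,23,0,0,0,30],[0,0,26,0,0,0,30],[0,0,28,0,0,0,30],[0,0,29,0,0,0,30],[0,0,30,0,0,0,30],[0,0,30,0,0,0,30]]]'
```

```text
t: 7.3
ee_pos: [484.4, 5.0, 122.7]
orientation: [2.03, 2.398, 0.0]
ft_force: [-0.1, 0.8, -1.5]
width: 39.8
grasp_force: 30.0
```

```bash
python3 -m inch '[[[0,0,0.5,0,0,0,30],[0,0,1,0,0,0,30],[0,0,1.5,0,0,0,30],[0,0,2,0,0,0,30],[0,0,2,0,0,0,30]]]'
```

```text
t: 7.8
ee_pos: [484.3, 5.0, 120.6]
orientation: [-2.03, -2.398, 0.0]
ft_force: [-0.4, -0.2, -1.8]
width: 40.0
grasp_force: 30.0
```

```bash
python3 -m inch '[[[0,0,0.4,0,0,0,30],[0,0,0.8,0,0,0,30],[0,0,1.2,0,0,0,30],[0,0,1.6,0,0,0,30],[0,0,1.6,0,0,0,30]]]'
```

```text
t: 8.3
ee_pos: [484.2, 5.0, 119.0]
orientation: [-2.03, -2.398, 0.0]
ft_force: [-0.2, -0.6, -1.3]
width: 40.4
grasp_force: 30.0
```

```bash
python3 -m inch '[[[0,0,0.3,0,0,0,30],[0,0,0.6,0,0,0,30],[0,0,0.9,0,0,0,30],[0,0,0.9,0,0,0,30]]]'
```

```text
t: 8.7
ee_pos: [484.4, 5.0, 118.7]
orientation: [2.029, 2.398, 0.0]
ft_force: [-1.6, -0.3, 6.5]
width: 40.0
grasp_force: 30.0
```

Contact felt (6.5 N), so it is seated. I release and rise.

```bash
python3 -m inch '[[[0,0,0,0,0,0,30],[0,0,0,0,0,0,50],[0,0,0,0,0,0,60],[0,0,0,0,0,0,75],[0,0,0,0,0,0,90],[0,0,0,0,0,0,100],[0,0,0,0,0,0,100],[0,0,0,0,0,0,100],[0,0,-5,0,0,0,100],[0,0,-20,0,0,0,100],[0,0,-40,0,0,0,100],[0,0,-60,0,0,0,100],[0,0,-72,0,0,0,100],[0,0,-77,0,0,0,100],[-60,0,-77,0,0,0,100],[-90,0,-77,0,0,0,100],[-110,0,-77,0,0,0,100],[-120,0,-77,0,0,0,100],[-120,0,-77,0,0,0,100]]]'
python3 - <<'E'
from h import *
a=snap('side','s3');b=snap('top','t3');o=status.get_obs();print(o['ee_pos'],o['width'])
A=cv2.resize(a['frame'][160:280,250:370,::-1],None,fx=4,fy=4,interpolation=2);B=cv2.resize(b['frame'][190:250,295:365,::-1],None,fx=4.5,fy=4.5,interpolation=2)
B=cv2.copyMakeBorder(B,0,480-270,0,0,0);cv2.imwrite('pics/e.png',np.hstack([A,B]))
E
```

```text
t: 10.6
ee_pos: [503.9, -114.0, 194.7]
orientation: [-2.031, -2.396, 0.001]
ft_force: [-0.0, 0.1, 0.1]
width: 87.3
grasp_force: 0.0
[ 503.63881398 -112.72205181  194.76337253] 87.90736481953478
```

View pics/e.png

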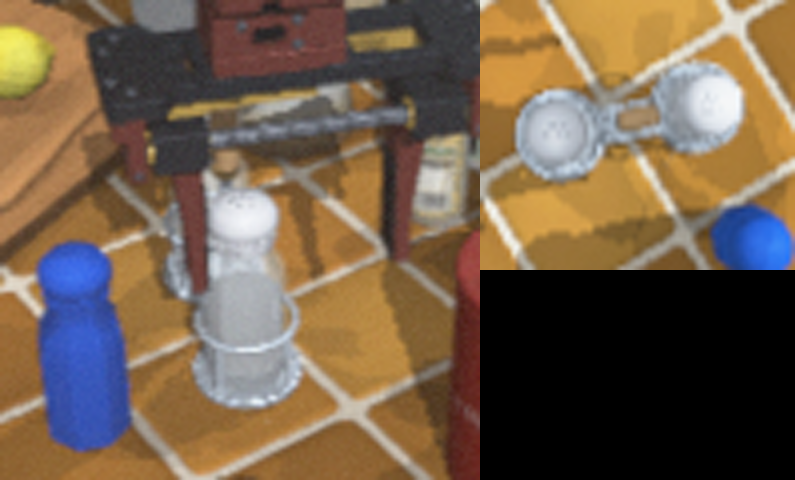

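The salt stands upright in its ring, side crop (245,310). The grip is clear in the top crop at (156,118). Now the grip's position and the stand's yaw.

Run:
```python
from h import *
t=load('t3');T=lambda x,y,z:onz(t,295+x/4.5-.4,190+y/4.5-.4,z)
g=T(156,118,167);a=T(217,107,44);b=T(78,135,44);c=(a+b)/2
print(g,a,b,c,np.linalg.norm(b-a),np.degrees(np.arctan2(-(b-a)[0],(b-a)[1])))
o=status.get_obs();R=cv2.Rodrigues(o['orientation'])[0];p=np.array([484.3,5,118.7])
for q in(g,c): print(R.T@(np.r_[q[:2],145]-o['ee_pos']))
print(o['ee_pos'])
```

```text
[475.63755786  53.5436477  167.        ] [483.79194091   5.52486164  44.        ] [467.20451348 100.45586685  44.        ] [475.49822719  52.99036425  44.        ] 96.36928192787461 9.91131247064083
[ 1.68573424e+02 -1.10643571e-01  4.98771979e+01]
[168.05074903  -0.33943688  49.87706123]
[ 503.63881398 -112.72205181  194.76337253]
```

```bash
python3 -m inch '[[[5,0,0,0,0,0,100],[20,0,0,0,0,0,100],[45,0,0,0,0,0,100],[75,0,0,0,0,0,100],[105,0,0,0,0,0,100],[132,0,0,0,0,0,100],[152,0,0,0,0,0,100],[164,0,0,0,0,0,100],[168,0,0,0,0,0,100],[168,0,3,0,0,0,100],[168,0,11,0,0,0,100],[168,0,21,0,0,0,100],[168,0,32,0,0,0,100],[168,0,42,0,0,0,100],[168,0,47,0,0,0,100],[168,0,49,0,0,0,100],[168,0,49,0,0,0,100]]]'
python3 -m inch '[[[0,0,0,0,0,0,80],[0,0,0,0,0,0,60],[0,0,0,0,0,0,45],[0,0,0,0,0,0,35],[0,0,0,0,0,0,28],[0,0,0,0,0,0,23],[0,0,0,0,0,0,20],[0,0,0,0,0,0,18],[0,0,0,0,0,0,16],[0,0,0,0,0,0,14],[0,0,0,0,0,0,10],[0,0,0,0,0,0,5],[0,0,0,0,0,0,0],[0,0,0,0,0,0,0],[0,0,0,0,0,0,0]]]'
```

```text
t: 12.4
ee_pos: [476.3, 52.2, 145.8]
orientation: [-2.03, -2.397, 0.001]
ft_force: [0.4, -0.4, -0.4]
width: 87.8
grasp_force: 0.0
t: 13.9
ee_pos: [476.1, 52.3, 146.0]
orientation: [-2.029, -2.398, 0.001]
ft_force: [-2.0, -0.9, -2.1]
width: 13.6
grasp_force: 30.0
```

Gripped at 13.6 mm. I lift 150 mm smoothly.

```bash
python3 -m inch '[[[0,0,-1,0,0,0,0],[0,0,-4,0,0,0,0],[0,0,-9,0,0,0,0],[0,0,-17,0,0,0,0],[0,0,-27,0,0,0,0],[0,0,-39,0,0,0,0],[0,0,-51,0,0,0,0],[0,0,-63,0,0,0,0],[0,0,-75,0,0,0,0],[0,0,-87,0,0,0,0],[0,0,-99,0,0,0,0],[0,0,-111,0,0,0,0],[0,0,-123,0,0,0,0],[0,0,-133,0,0,0,0],[0,0,-141,0,0,0,0],[0,0,-146,0,0,0,0],[0,0,-149,0,0,0,0],[0,0,-150,0,0,0,0],[0,0,-150,0,0,0,0],[0,0,-150,0,0,0,0]]]'
python3 -m inch '[[[0,0,0,0,0,0,0],[0,0,0,0,0,0,0],[0,0,0,0,0,0,0],[0,0,0,0,0,0,0],[0,0,0,0,0,0,0],[0,0,0,0,0,0,0]]]'
python3 - <<'E'
from h import *
a=snap('side','s4');crop('s4',230,70,370,270,2.9,'f')
E
```

```text
t: 15.9
ee_pos: [476.1, 52.3, 295.7]
orientation: [-2.029, -2.397, 0.001]
ft_force: [-1.3, -0.4, -6.3]
width: 13.8
grasp_force: 30.0
t: 16.5
ee_pos: [476.4, 52.3, 296.2]
orientation: [2.03, 2.398, 0.0]
ft_force: [0.3, 1.0, -6.8]
width: 13.8
grasp_force: 30.0
```

View pics/f.png

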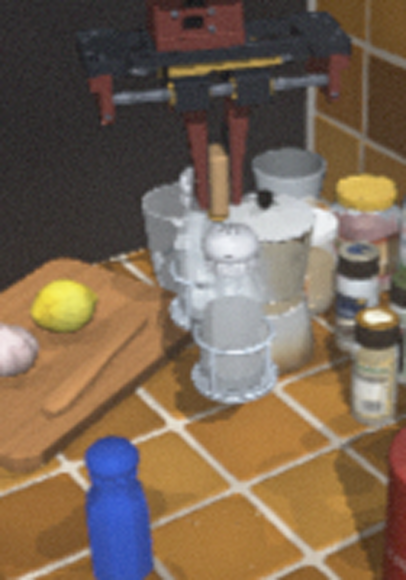

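The stand hangs level by its grip, crop (217,190). The salt is in its ring at (235,330) and the pepper is behind it. The load of about 6 N matches the stand plus both shakers.

```bash
python3 -c "
from workcell import ctrl
print(ctrl.close_job())"
```

```text
the job is handed in; nothing more can be done
None
```

The salt shaker stands in its ring, and I handed the job in with the arm holding the loaded stand level, about 15 cm up; the hand-in call returned no verdict.

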